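# Secure the die-change kit on its carriers at the hose crimping bench

## Robot

A 6-joint arm with a two-finger parallel gripper is mounted at the origin on the work surface. World frame = base frame: x ahead of the robot, y to its left, z up, the work surface at z = 0. Lengths are in m, angles in rad, forces in N, time in s.
With the tool pointing down it reaches from about 0.35 to 0.925 m from the base axis. Payload 6.4 kg.
Tool frame: the origin (TCP) lies midway between the tips of the shut fingers; the grasp point (between the pads) lies 19 mm behind it; z points along the fingers, y is the line along which they close (so a half turn about z gives the same grasp; the last joint's range is limited). The gripper opens to 94 mm and grips with 3 to 60 N. Pads are 16 mm wide; open, the fingers measure 119 mm over their backs; the gripper's body (75 mm by 177 mm) begins 78 mm behind the grasp point.
Start: joints at [-1.297, 0.245, 1.558, -0, 1.339, -0.174], TCP at [0.281, -0.586, 0.205] pointing down, gripper open.
Joint ranges: [-3.13, 3.13], [-1.02, 2.26], [0.13, 2.54], [-0.95, 4.09], [0.21, 2.88], [-2.74, 2.74]. Speed limits (rad/s): [2.57, 2.57, 3.14, 3.14, 3.14, 3.14].

## Interface

Orientations are given as a rotation vector (axis times angle).
In Python, from rig import * gives the robot as it stands.
- The arm moves only by the tool drive_tool, never from a script. Its argument "targets" is a list of rows, each an object with "translation": the shift along the tool's x, y, z in cm, a list of three; "twist": the turn about the tool's z in rad; "grip": the opening in per cent of the stroke, from 0 (shut) to 100 (fully open). In form: [{"translation": [dx, dy, dz], "twist": twist, "grip": grip}, ...]. A call has 1 to 20 rows; each row is the pose to reach, as a shift and turn from the pose commanded when the call began, along the tool's axes at that moment; what a row does not reach only later rows make up. A row lasts 1/8 s, in which the tool goes at most 62.5 mm and 10.7 degrees, less where a joint would pass 70% of its speed; a pose out of reach is approached as far as the arm can. A call with a gripper value outside its range is refused whole. The fingers move at their own pace and stop on an object; the grip force is fixed at half the most. Time passes only in rows, so rows that repeat a pose let the fingers close. It gives the time, the measured TCP pose, the force, the opening and the grip force at its end, in the units of the state.
- read_state(): the state, without advancing time (a new reading comes with each control period).
- snapshot(name): name is "side" or "top"; returns the picture (480x640x3 uint8, blue, green, red); there is no depth.
- get_calibration(name): a dict with "K" (3x3 intrinsics, pixels), "R" (3x3) and "t" (3): a world point X has camera coordinates R X + t. Camera axes: x right, y down, z forward; pixel columns grow to the right and rows downward; lengths in m; the calibration is good to about 2 mm. A picture is of the moment at which its call begins. get_calibration takes no time and is no camera call.
- finish_job(): hands the job in; it is judged then, once.
The state is a dict: "t": time; "qpos": joint angles; "qvel": joint speeds; "joint_torque": joint torques, N m; "position": TCP position; "ee_rot": TCP orientation; "force": force on the tool from outside, world axes, zero at the start; "torque": the same for the moment, N m; "grip_width": finger opening in m; "gripper_force": force on a finger pad.
Only numpy, scipy, OpenCV 4.12 (cv2) and the standard library are available. Lean on these libraries where they do the work, as an engineer would, in place of code of your own. Each camera call takes 0.05 s, during which the arm holds its last target. There are 200 camera calls.

## Task

Get the crimping bench's changeover kit ready to be wheeled away: push every red-handled hook, lying flat, onto a stud of the hook carrier (any stud, one hook each) until its yellow latch has snapped shut behind the stud, and slide each flat gauge fully home into the slot holder of its own colour. Only when all of that is in place, push the green-balled ready lever right over, away from the robot. Leave the fitting, the spray can and the cap tray alone.

Things in the scene. Friction and masses are not known exactly. Their poses are not given: they have to be found in the camera images.
- hook1: Loose steel hook, 0.2-0.45 kg, lying flat; 2 or 3 hooks are there (absent: None). Origin: underside, below the grip's middle; x out through the mouth, z up. Red grip 28 (x) by 22 (y), top 48 up: pinch its y faces. The rest is 12 thick: shank from x=-22; U-jaw with flat bottom at x=30, prongs y=+-12 inside, +-22 outside, to x=86; flared lips to x=97, 56 wide.
- hook1_latch (a joint): Yellow latch across this hook's mouth, pivot at x=76, y=14 of the hook. 0 = shut (rest), 1.15 rad = folded into the jaw. A stud pushes it inwards with 3 to 7 N; it springs shut once the stud's axis is within x=30 to 40 of the hook (37: against the jaw's bottom), then holds it at x=37 to 59.
- hook2: Loose steel hook, 0.2-0.45 kg, lying flat; 2 or 3 hooks are there (absent: None). Origin: underside, below the grip's middle; x out through the mouth, z up. Red grip 28 (x) by 22 (y), top 48 up: pinch its y faces. The rest is 12 thick: shank from x=-22; U-jaw with flat bottom at x=30, prongs y=+-12 inside, +-22 outside, to x=86; flared lips to x=97, 56 wide.
- hook2_latch (a joint): Yellow latch across this hook's mouth, pivot at x=76, y=14 of the hook. 0 = shut (rest), 1.15 rad = folded into the jaw. A stud pushes it inwards with 3 to 7 N; it springs shut once the stud's axis is within x=30 to 40 of the hook (37: against the jaw's bottom), then holds it at x=37 to 59.
- hook3: Loose steel hook, 0.2-0.45 kg, lying flat; 2 or 3 hooks are there (absent: None). Origin: underside, below the grip's middle; x out through the mouth, z up. Red grip 28 (x) by 22 (y), top 48 up: pinch its y faces. The rest is 12 thick: shank from x=-22; U-jaw with flat bottom at x=30, prongs y=+-12 inside, +-22 outside, to x=86; flared lips to x=97, 56 wide.
- hook3_latch (a joint): Yellow latch across this hook's mouth, pivot at x=76, y=14 of the hook. 0 = shut (rest), 1.15 rad = folded into the jaw. A stud pushes it inwards with 3 to 7 N; it springs shut once the stud's axis is within x=30 to 40 of the hook (37: against the jaw's bottom), then holds it at x=37 to 59.
- hook_carrier: Fixed blue steel block, 100 (x) by 240 (y) by 60 high, with three upright headed studs in a row along y near its far (+x) edge. Origin: centre of its underside. x points away from the robot: hooks are pushed on along +x, lying flat on its top (z = 60); with the hook seated its grip is over the block too.
- stud1 (a point): Foot of stud 1 on the axis, level with the block's top (60 above the bench), 20 beyond the block's centre line, y = 80 in the block's frame. Shank 14 diameter, 20 high under a mushroom head 32 diameter and 6 thick, so a hook (12 thick) goes on only sideways under the head. One hook to a stud.
- stud2 (a point): Foot of stud 2 on the axis, level with the block's top (60 above the bench), 20 beyond the block's centre line, y = 0 in the block's frame. Shank 14 diameter, 20 high under a mushroom head 32 diameter and 6 thick, so a hook (12 thick) goes on only sideways under the head. One hook to a stud.
- stud3 (a point): Foot of stud 3 on the axis, level with the block's top (60 above the bench), 20 beyond the block's centre line, y = -80 in the block's frame. Shank 14 diameter, 20 high under a mushroom head 32 diameter and 6 thick, so a hook (12 thick) goes on only sideways under the head. One hook to a stud.
- gauge_yellow: Loose flat steel crimp gauge (0.18 kg nominal) with an upright yellow grip: blade 40 wide (y), 4 thick, from x = -15 to x = 90, square leading edge at x = 90. Origin: centre of the underside under the middle of the grip; x points along the blade to its leading edge, z up. Grip 28 (x) by 22 (y) by 48 high above the underside, pinch its y faces.
- gauge_yellow_tip (a point): Middle of the leading edge of the yellow gauge's blade, on its underside (x = 90 in the gauge's frame).
- pocket_yellow: Fixed aluminium slot holder with a yellow top patch, on the gauge carrier. Origin: middle of the slot's mouth on its floor, the carrier's top (60 above the bench). The slot runs along +x (away from the robot) for 50 to a solid stop; 46 wide (y), 10 high; flared lead-ins on both sides reach 8 before the mouth. Holder 58 wide, top 18 above the floor.
- gauge_blue: Loose flat steel crimp gauge (0.18 kg nominal) with an upright blue grip: blade 40 wide (y), 4 thick, from x = -15 to x = 90, square leading edge at x = 90. Origin: centre of the underside under the middle of the grip; x points along the blade to its leading edge, z up. Grip 28 (x) by 22 (y) by 48 high above the underside, pinch its y faces.
- gauge_blue_tip (a point): Middle of the leading edge of the blue gauge's blade, on its underside (x = 90 in the gauge's frame).
- pocket_blue: Fixed aluminium slot holder with a blue top patch, on the gauge carrier. Origin: middle of the slot's mouth on its floor, the carrier's top (60 above the bench). The slot runs along +x (away from the robot) for 50 to a solid stop; 46 wide (y), 10 high; flared lead-ins on both sides reach 8 before the mouth. Holder 58 wide, top 18 above the floor.
- gauge_carrier: Fixed blue block, 100 (x) by 240 (y), 60 high under the two slot holders (about 44 of clear top in front of each slot's mouth) with a lower step, 30 high, at its +y end carrying the lever. Origin: centre of its underside; x points away from the robot.
- ready (a joint): Ready lever with a green ball: 0 = leaning towards the robot (not ready), 1.0 rad = leaning away from the robot (ready). It swings along the gauge carrier's x axis, stays where it is left, and takes about 1 to 2 N at the ball.
- ready_tip (a point): Centre of the lever's green ball (26 diameter), 60 from the pivot, which lies 52 above the bench on the gauge carrier at x = 0, y = 90.
- fitting: Bystander: upright turned steel hose fitting, 32 diameter, 80 high; origin under its centre. Leave it alone.
- spray_can: Bystander: grey spray can, 56 diameter, 130 high; origin under its centre. Leave it alone.
- cap_tray: Bystander: black tray 90 by 110, 35 high, with red caps; origin under its centre. Leave it alone.
There are look-alikes about, which are no part of the job. What is shaped like the hook2 but pink is not meant.

How it is judged:
On the way, in this order (a step that is already met when the one before it is completed fails the run):
1. every hook is latched on a stud and both gauges are home in their slots (((x of stud1 in the frame of hook1 between 0.024 and 0.064 m and y of stud1 in the frame of hook1 between -0.013 and 0.013 m and z of stud1 in the frame of hook1 between -0.01 and 0.01 m) or (x of stud2 in the frame of hook1 between 0.024 and 0.064 m and y of stud2 in the frame of hook1 between -0.013 and 0.013 m and z of stud2 in the frame of hook1 between -0.01 and 0.01 m) or (x of stud3 in the frame of hook1 between 0.024 and 0.064 m and y of stud3 in the frame of hook1 between -0.013 and 0.013 m and z of stud3 in the frame of hook1 between -0.01 and 0.01 m)) and value of joint each of hook1_latch, hook2_latch, hook3_latch below 0.2 rad and angle between each of hook1, hook2, hook3's own z axis and vertical below 0.15 rad and linear speed of each of hook1, hook2, hook3, gauge_yellow, gauge_blue below 0.03 m/s and ((x of stud1 in the frame of hook2 between 0.024 and 0.064 m and y of stud1 in the frame of hook2 between -0.013 and 0.013 m and z of stud1 in the frame of hook2 between -0.01 and 0.01 m) or (x of stud2 in the frame of hook2 between 0.024 and 0.064 m and y of stud2 in the frame of hook2 between -0.013 and 0.013 m and z of stud2 in the frame of hook2 between -0.01 and 0.01 m) or (x of stud3 in the frame of hook2 between 0.024 and 0.064 m and y of stud3 in the frame of hook2 between -0.013 and 0.013 m and z of stud3 in the frame of hook2 between -0.01 and 0.01 m)) and ((x of stud1 in the frame of hook3 between 0.024 and 0.064 m and y of stud1 in the frame of hook3 between -0.013 and 0.013 m and z of stud1 in the frame of hook3 between -0.01 and 0.01 m) or (x of stud2 in the frame of hook3 between 0.024 and 0.064 m and y of stud2 in the frame of hook3 between -0.013 and 0.013 m and z of stud2 in the frame of hook3 between -0.01 and 0.01 m) or (x of stud3 in the frame of hook3 between 0.024 and 0.064 m and y of stud3 in the frame of hook3 between -0.013 and 0.013 m and z of stud3 in the frame of hook3 between -0.01 and 0.01 m)) and x of gauge_yellow_tip in the frame of pocket_yellow above 0.038 m and y of gauge_yellow_tip in the frame of pocket_yellow between -0.008 and 0.008 m and z of gauge_yellow_tip in the frame of pocket_yellow between -0.006 and 0.008 m and angle between the x axis of gauge_yellow and the x axis of pocket_yellow, either way round below 0.12 rad and x of gauge_blue_tip in the frame of pocket_blue above 0.038 m and y of gauge_blue_tip in the frame of pocket_blue between -0.008 and 0.008 m and z of gauge_blue_tip in the frame of pocket_blue between -0.006 and 0.008 m and angle between the x axis of gauge_blue and the x axis of pocket_blue, either way round below 0.12 rad), for 0.2 s.
2. then the ready lever is pushed over (value of joint ready above 0.8 rad), for 0.2 s.
At the end, for the whole second after the job is handed in: Each hook lies flat on its carrier, a stud inside its jaw (24-64 mm ahead of its origin, 13 mm sideways) and its latch shut (below 0.2 rad); each gauge's edge is 38 mm or more into the 50 mm slot of its colour (0.12 rad); the lever is past 0.8 rad; all at rest (all of step 1 and value of joint ready above 0.8 rad); the robot touches nothing.
It fails at once if the fitting is shoved or knocked over (distance of fitting from where it was at the start of the episode above 0.03 m or angle between fitting's own z axis and vertical above 0.5 rad).
It fails at once if the spray can is shoved or knocked over (distance of spray_can from where it was at the start of the episode above 0.03 m or angle between spray_can's own z axis and vertical above 0.5 rad).
It fails at once if the cap tray is shoved or knocked over (distance of cap_tray from where it was at the start of the episode above 0.03 m or angle between cap_tray's own z axis and vertical above 0.5 rad).
Of hook1, hook2, hook3 only 2 to 3 are there at a start; the rules pass over those that are not, and their reading is None.
At some moment in a run one of hook1, hook2, hook3, gauge_yellow, gauge_blue may be knocked a few centimetres aside while the robot is not near it.
It also fails if it takes over 210 s, if anything falls off the work surface, if the arm or the gripper's body presses on something with over 40 N, if the wrist force passes 120 N, or if a joint passes its speed limit or range.

## Working session

There is one attempt and no reset: what is moved stays moved. The work goes in short steps, Python scripts to look and compute and a tool call to move; the robot and the scene stay as the last step left them, time stands still between calls to the robot, and variables do not carry over. Pictures are saved under pics/ and viewed, at most 15 in all, crops included, and the job is handed in when it is done.

Besides the shell and the picture viewer there is one more tool, called after "Call:" as name(argument=value, ...) on one line, values as JSON. drive_tool: Moves the arm, as the interface text tells. Its arguments: {"type":"object","properties":{"targets":{"type":"array","items":{"type":"object","properties":{"translation":{"type":"array","items":{"type":"number"}},"twist":{"type":"number"},"grip":{"type":"number"}}}}},"required":["targets"]}

```bash
mkdir -p pics; ls
python3 - <<'E'
from rig import *
import cv2,numpy as np
for n in("side","top"):
    im=snapshot(n); cv2.imwrite(f"pics/{n}0.png",im)
    c=get_calibration(n); R=np.array(c["R"]);print(n,np.round(c["K"],1).tolist(),np.round(R,3).tolist(),"C",(-R.T@np.array(c["t"])).round(3))
print(read_state())
E
```

```text
pics
side [[597.5, 0.0, 318.6], [0.0, 597.5, 243.7], [0.0, 0.0, 1.0]] [[-0.928, -0.373, 0.002], [-0.221, 0.545, -0.809], [0.301, -0.751, -0.588]] C [0.117 0.938 0.886]
top [[594.7, 0.0, 314.4], [0.0, 594.7, 238.1], [0.0, 0.0, 1.0]] [[0.001, -1.0, 0.017], [-0.994, -0.003, -0.109], [0.109, -0.017, -0.994]] C [ 0.303 -0.041  1.762]
{'t': 0.1, 'qpos': array([-1.29708337e+00,  2.45710386e-01,  1.55889276e+00, -2.02422961e-05,
        1.33868111e+00, -1.74099836e-01]), 'qvel': array([-0.00145322, -0.00182036, -0.00258233, -0.00068503, -0.00051875,
        0.0008515 ]), 'joint_torque': array([-1.59978270e-03, -4.16914165e+01, -3.15526378e+01,  6.85536372e-02,
        3.09542392e-02, -5.39840028e-05]), 'position': array([ 0.28129938, -0.58538112,  0.20447685]), 'ee_rot': array([-3.06152268e+00, -6.97192065e-01,  1.63101363e-04]), 'force': array([-0.03394327,  0.02170434, -0.10100705]), 'torque': array([ 0.01299749,  0.00146452, -0.02174709]), 'gripper_force': 0.0, 'grip_width': 0.09389740739348831}
```

View pics/top0.png

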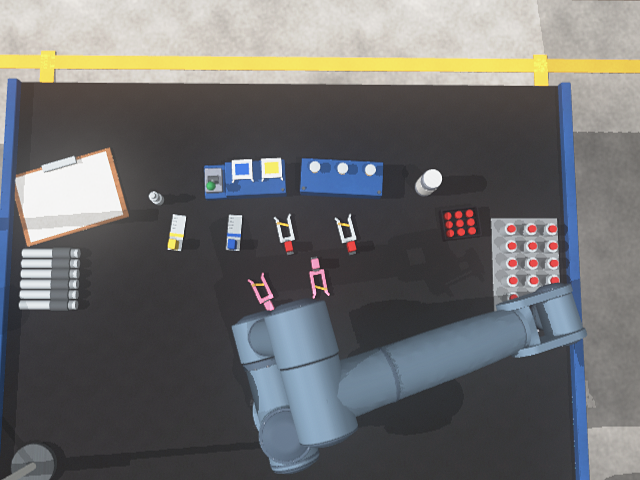

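View pics/side0.png

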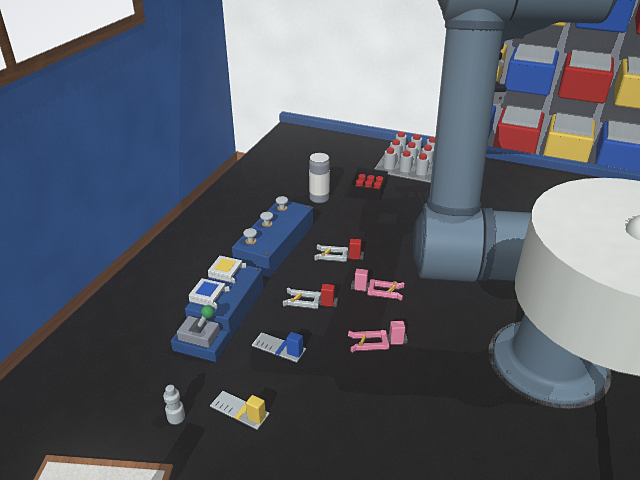

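The top view shows red hooks at (290,250) and (352,250), both mouth up. The look-alikes are pink hooks at (268,305) and (315,263). The gauges are yellow (175,240) and blue (234,240), the pockets blue (242,169) and yellow (271,168), and the studs (315,167), (343,169), (370,170). The lever is at (210,185). I choose the two red hooks and will check that in a crop.

```bash
cat > h.py <<'E'
from rig import *
import cv2,numpy as np
def cast(n,uv,z):
    c=get_calibration(n);K,R,t=[np.array(c[k]) for k in"KRt"]
    uv=np.atleast_2d(np.array(uv,float)); d=(np.linalg.inv(K)@np.c_[uv,np.ones(len(uv))].T).T@R; C=-R.T@t
    return C+d*((z-C[2])/d[:,2])[:,None]
def proj(n,P):
    c=get_calibration(n);K,R,t=[np.array(c[k]) for k in"KRt"]
    q=(K@(R@np.atleast_2d(P).T+t[:,None])).T; return q[:,:2]/q[:,2:]
def tri(u1,u2):
    A=[];b=[]
    for n,u in(("top",u1),("side",u2)):
        p=cast(n,u,0)[0];q=cast(n,u,.2)[0];d=(q-p)/np.linalg.norm(q-p);M=np.eye(3)-np.outer(d,d);A.append(M);b.append(M@p)
    return np.linalg.solve(sum(A),sum(b))
H={"red":[(0,170,60),(5,255,255)],"yellow":[(20,120,100),(32,255,255)],"blue":[(108,190,130),(125,255,255)],"green":[(45,100,50),(85,255,255)],"white":[(0,0,150),(180,50,255)]}
def blobs(im,c,amin=12):
    m=cv2.inRange(cv2.cvtColor(im,cv2.COLOR_BGR2HSV),*map(np.array,H[c]))
    n,l,s,ce=cv2.connectedComponentsWithStats(m)
    return [(s[i][:5].tolist(),ce[i].round(1).tolist()) for i in range(1,n) if s[i][4]>=amin]
E
python3 - <<'E'
from h import *
t=cv2.imread("pics/top0.png");s=cv2.imread("pics/side0.png")
a=cv2.resize(t[150:310,150:390],None,fx=3.2,fy=3.2,interpolation=cv2.INTER_CUBIC)
cv2.imwrite("pics/c1.png",a)
b=cv2.resize(s[190:430,160:420],None,fx=2.4,fy=2.4,interpolation=cv2.INTER_CUBIC)
cv2.imwrite("pics/c2.png",b)
for n,im,x0,y0,x1,y1 in(("top",t,150,150,390,310),("side",s,160,180,420,430)):
  for c in H:
    print(n,c,[b for b in blobs(im,c) if x0<b[1][0]<x1 and y0<b[1][1]<y1])
E
```

```text
top red [([285, 241, 8, 11, 64], [288.4, 246.0]), ([347, 241, 9, 11, 75], [351.1, 246.0])]
top yellow [([265, 162, 13, 12, 136], [271.1, 167.3]), ([277, 222, 11, 5, 24], [282.9, 223.8]), ([341, 223, 8, 4, 22], [344.6, 224.4]), ([169, 233, 15, 4, 36], [175.8, 234.6]), ([167, 239, 12, 10, 92], [172.4, 243.8]), ([255, 283, 9, 3, 23], [259.2, 284.1]), ([315, 285, 9, 5, 24], [319.0, 287.2])]
top blue []
top green [([207, 182, 8, 8, 55], [210.3, 185.4])]
top white [([232, 159, 22, 24, 252], [241.8, 169.5]), ([261, 158, 22, 24, 253], [271.3, 168.2]), ([310, 161, 10, 12, 93], [314.5, 166.4]), ([338, 163, 10, 12, 95], [342.3, 168.2]), ([365, 164, 11, 12, 96], [369.8, 169.3]), ([205, 168, 17, 24, 227], [213.3, 178.2]), ([149, 191, 13, 13, 100], [154.4, 197.2]), ([170, 214, 16, 20, 246], [177.8, 223.8]), ([228, 215, 14, 19, 245], [234.5, 223.8]), ([277, 214, 18, 29, 172], [286.0, 231.2]), ([335, 214, 21, 29, 194], [346.4, 230.6]), ([274, 217, 5, 6, 15], [276.0, 219.3]), ([169, 236, 14, 15, 69], [177.8, 241.5]), ([227, 237, 13, 14, 64], [234.8, 241.8])]
side red [([356, 180, 7, 4, 19], [359.2, 1
[... 535 characters left out ...]
 377], [318.1, 183.8]), ([276, 196, 12, 13, 89], [281.3, 200.9]), ([260, 212, 13, 13, 98], [266.1, 216.5]), ([243, 228, 14, 14, 108], [249.5, 233.4]), ([315, 244, 33, 17, 298], [332.0, 252.9]), ([208, 256, 34, 27, 382], [223.2, 270.0]), ([242, 263, 4, 5, 20], [243.5, 265.0]), ([189, 278, 36, 30, 424], [204.9, 293.7]), ([225, 286, 5, 6, 20], [226.6, 288.4]), ([283, 288, 38, 20, 365], [302.9, 298.4]), ([177, 316, 41, 24, 314], [196.1, 328.0]), ([198, 316, 7, 11, 36], [200.8, 321.1]), ([252, 333, 32, 21, 345], [267.5, 342.4]), ([280, 346, 19, 16, 93], [287.9, 355.3]), ([164, 385, 18, 39, 389], [171.1, 404.8]), ([210, 391, 36, 27, 488], [227.7, 403.4]), ([239, 411, 30, 18, 139], [250.4, 420.5])]
```

View pics/c1.png

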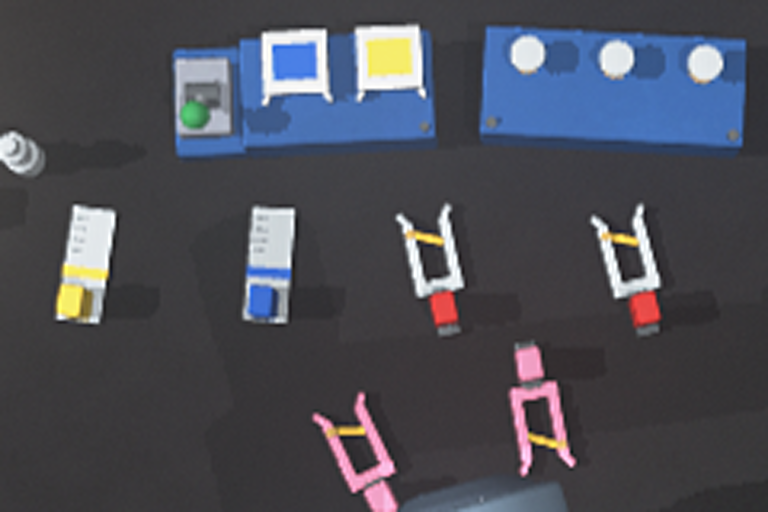

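View pics/c2.png

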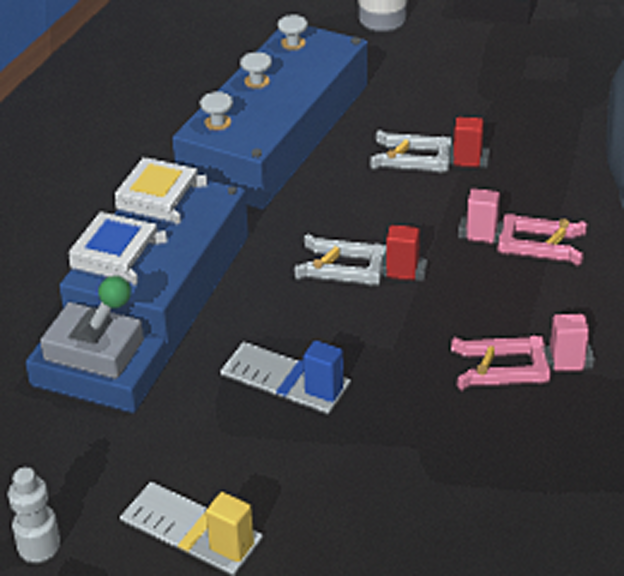

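The crops confirm two red hooks with latches shut. The pink ones are decoys, the blue pocket is on the left next to the lever, and the yellow pocket is next to the hook carrier.

Run:
```python
from h import *
np.set_printoptions(suppress=True,precision=4)
st=[(314.5,166.4),(342.3,168.2),(369.8,169.3)];ss=[(249.5,232),(266.1,215),(281.3,199.5)]
for a,b in zip(st,ss): print("stud",cast("top",a,.086)[0],cast("side",b,.084)[0],tri(a,b))
# patches top z=.078
t=cv2.imread("pics/top0.png");s=cv2.imread("pics/side0.png")
for n,im,w in(("top",t,[(242,168),(271,168)]),("side",s,[(207,292),(225,266)])):
    hsv=cv2.cvtColor(im,cv2.COLOR_BGR2HSV)
    for u in w:
        print(n,hsv[u[1],u[0]], end=' ')
        m=cv2.inRange(hsv,hsv[u[1],u[0]].astype(int)-[6,50,50],hsv[u[1],u[0]].astype(int)+[6,50,50])
        nn,l,sx,ce=cv2.connectedComponentsWithStats(m);k=l[u[1],u[0]]
        print("patch",ce[k],sx[k][4],cast(n,ce[k],.078)[0])
print("ball",tri((210.3,185.4),(207.3,311.3)))
f=lambda x,y:(x/3.2+150-.34,y/3.2+150-.34)
g=lambda x,y:(x/2.4+160-.3,y/2.4+190-.3)
def ax(name,tl,tr,gt,z,d):
    L=cast("top",[f(*tl),f(*tr)],z).mean(0);G=cast("top",f(*gt),.048)[0];v=(L-G)[:2];print(name,"tip",L,"grip",G,"len",np.hypot(*v),d,"yaw",np.arctan2(v[1],v[0]))
ax("hookL",(399,215),(448,207),(443,306),.012,97)
ax("hookR",(595,217),(641,207),(644,306),.012,97)
ax("gB",(253,207),(294,209),(262,300),.004,90)
ax("gY",(73,206),(116,209),(71,299),.004,90)
# side grip top face centres at z=.048
for nm,u in(("hookL",(403,236)),("hookR",(469,127)),("gB",(324,354)),("gY",(231,506))): print(nm,cast("side",g(*u),.048)[0])
# mouths: pocket lead-ins
for nm,u in(("B",((264,104),(331,101))),("Y",((359,100),(423,97)))): print(nm,cast("top",[f(*x) for x in u],.07))
```

```text
stud [ 0.6945 -0.069   0.086 ] [ 0.6953 -0.069   0.084 ] [ 0.6951 -0.069   0.084 ]
stud [ 0.6897 -0.1489  0.086 ] [ 0.6911 -0.1491  0.084 ] [ 0.6906 -0.1489  0.0842]
stud [ 0.6869 -0.2281  0.086 ] [ 0.6869 -0.2282  0.084 ] [ 0.6872 -0.2284  0.0839]
top [110 173 230] patch [241.5338 168.7432] 148 [0.6884 0.141  0.078 ]
top [ 28 142 246] patch [271.1319 167.1736] 144 [0.6935 0.0559 0.078 ]
side [111 172 179] patch [206.5282 288.6462] 195 [0.6877 0.1412 0.078 ]
side [ 24 144 220] patch [224.7318 264.6872] 179 [0.6923 0.0557 0.078 ]
ball [0.6336 0.2253 0.1044]
hookL tip [0.5624 0.0261 0.012 ] grip [0.4703 0.0065 0.048 ] len 0.0941074530060325 97 yaw 0.2100947638512841
hookR tip [ 0.5621 -0.1546  0.012 ] grip [ 0.4709 -0.1755  0.048 ] len 0.09361192900938674 97 yaw 0.22512873821331536
gB tip [0.5658 0.166  0.004 ] grip [0.4753 0.1698 0.048 ] len 0.09063596604678205 90 yaw -0.04241899050036893
gY tip [0.5656 0.3321 0.004 ] grip [0.4756 0.3417 0.048 ] len 0.09050810877260378 90 yaw -0.1061347837383574
hookL [0.4672 0.0116 0.048 ]
hookR [ 0.4669 -0.1694  0.048 ]
gB [0.4731 0.1746 0.048 ]
gY [0.4734 0.3423 0.048 ]
B [[0.6507 0.1683 0.07  ]
 [0.6537 0.108  0.07  ]]
Y [[0.6547 0.0828 0.07  ]
 [0.6578 0.0251 0.07  ]]
```

```bash
cat >> h.py <<'E'
def st(): 
    s=read_state();R=cv2.Rodrigues(np.array(s["ee_rot"],float))[0];return s,R
def to(x,y,z,yaw):
    s,R=st();d=R.T@(np.array([x,y,z])-s["position"])*100;phi=np.arctan2(R[1,0],R[0,0])
    print("to",(x,y,z,yaw),"trans cm",d.round(2),"twist",round((phi-yaw+np.pi)%(2*np.pi)-np.pi,3),"| yaw",round(phi,3),"t",round(s["t"],2))
E
python3 -c "
from h import *
to(.469,-.1725,.2,.21)"
```

```text
to (0.469, -0.1725, 0.2, 0.21) trans cm [ 34.8  -29.09   0.51] twist 0.238 | yaw 0.448 t 0.1
```

Call:
drive_tool(targets=[{"translation": [34.8,-29.1,0],"twist": 0.24,"grip": 75},{"translation": [34.8,-29.1,0],"twist": 0.24,"grip": 75},{"translation": [34.8,-29.1,0],"twist": 0.24,"grip": 75},{"translation": [34.8,-29.1,0],"twist": 0.24,"grip": 75},{"translation": [34.8,-29.1,0],"twist": 0.24,"grip": 75},{"translation": [34.8,-29.1,0],"twist": 0.24,"grip": 75},{"translation": [34.8,-29.1,0],"twist": 0.24,"grip": 75},{"translation": [34.8,-29.1,0],"twist": 0.24,"grip": 75},{"translation": [34.8,-29.1,0],"twist": 0.24,"grip": 75},{"translation": [34.8,-29.1,0],"twist": 0.24,"grip": 75},{"translation": [34.8,-29.1,0],"twist": 0.24,"grip": 75},{"translation": [34.8,-29.1,0],"twist": 0.24,"grip": 75},{"translation": [34.8,-29.1,0],"twist": 0.24,"grip": 75}])

```text
t: 1.72
position: [0.469, -0.1734, 0.2054]
ee_rot: [3.125, 0.324, -0.0]
force: [0.2, -0.1, 0.6]
grip_width: 0.0703
gripper_force: 0.0
```

Run:
```python
from h import *
to(.469,-.1725,.2,.21);to(.469,-.1725,.02,.21)
t=snapshot("top");s=snapshot("side");cv2.imwrite("pics/t1.png",t);cv2.imwrite("pics/s1.png",s)
a=cv2.resize(s[170:440,150:510],None,fx=2,fy=2,interpolation=cv2.INTER_CUBIC);b=cv2.resize(t[:,100:640],(720,640))[150:500]
cv2.imwrite("pics/v1.png",a)
```

```text
to (0.469, -0.1725, 0.2, 0.21) trans cm [ 0.02 -0.09  0.54] twist -0.003 | yaw 0.207 t 1.73
to (0.469, -0.1725, 0.02, 0.21) trans cm [ 0.02 -0.09 18.54] twist -0.003 | yaw 0.207 t 1.73
```

View pics/v1.png

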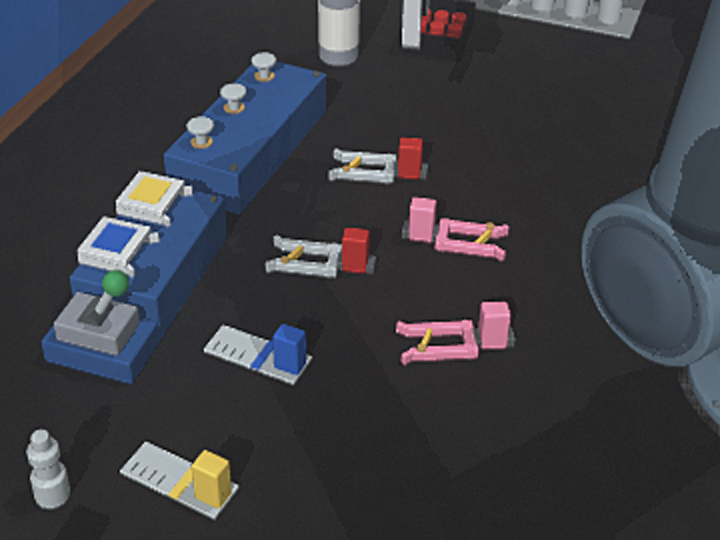

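The side view shows only two red hooks at full-image pixels (354,248) and (327,294), and nothing was hidden under the arm. Descending on the right one.

Call:
drive_tool(targets=[{"translation": [0,0,6],"twist": 0,"grip": 75},{"translation": [0,0,12],"twist": 0,"grip": 75},{"translation": [0,0,16],"twist": 0,"grip": 75},{"translation": [0,0,18.8],"twist": 0,"grip": 75},{"translation": [0,0,18.8],"twist": 0,"grip": 75},{"translation": [0,0,18.8],"twist": 0,"grip": 5},{"translation": [0,0,18.8],"twist": 0,"grip": 5},{"translation": [0,0,18.8],"twist": 0,"grip": 5},{"translation": [0,0,18.8],"twist": 0,"grip": 5},{"translation": [0,0,18.8],"twist": 0,"grip": 5},{"translation": [0,0,18.8],"twist": 0,"grip": 5},{"translation": [0,0,18.8],"twist": 0,"grip": 5},{"translation": [0,0,18.8],"twist": 0,"grip": 5}])

```text
t: 3.45
position: [0.4696, -0.1735, 0.018]
ee_rot: [3.123, 0.326, 0.001]
force: [-0.8, -2.3, 4.8]
grip_width: 0.0218
gripper_force: 29.9
```

Call:
drive_tool(targets=[{"translation": [0,0,-5],"twist": 0,"grip": 5},{"translation": [0,0,-11],"twist": 0,"grip": 5},{"translation": [0,0,-11],"twist": 0,"grip": 5}])

```text
t: 3.82
position: [0.4716, -0.1739, 0.1314]
ee_rot: [3.12, 0.326, 0.011]
force: [0.1, -1.2, -2.4]
grip_width: 0.0217
gripper_force: 29.9
```

```bash
python3 -c "
from h import *
to(.562,-.222,.13,-.05)"
```

```text
to (0.562, -0.222, 0.13, -0.05) trans cm [7.85 6.57 0.22] twist 0.258 | yaw 0.208 t 3.83
```

Call:
drive_tool(targets=[{"translation": [4,3.3,0],"twist": 0.13,"grip": 5},{"translation": [7.9,6.6,0],"twist": 0.258,"grip": 5},{"translation": [7.9,6.6,0],"twist": 0.258,"grip": 5},{"translation": [7.9,6.6,0],"twist": 0.258,"grip": 5},{"translation": [7.9,6.6,0],"twist": 0.258,"grip": 5}])

```text
t: 4.45
position: [0.5587, -0.2201, 0.1263]
ee_rot: [-3.139, 0.078, 0.003]
force: [-0.3, -0.3, -2.1]
grip_width: 0.0218
gripper_force: 29.9
```

Run:
```python
from h import *
to(.562,-.222,.0795,-.05)
s=snapshot("side");t=snapshot("top")
a=cv2.resize(s[150:330,200:420],None,fx=2.4,fy=2.4,interpolation=cv2.INTER_CUBIC)
b=cv2.resize(t[140:280,280:420],(432,432),interpolation=cv2.INTER_CUBIC)
cv2.imwrite("pics/v2.png",cv2.resize(np.hstack([a,b]),(780,350)) if 0 else cv2.resize(np.hstack([a[:432],b]),None,fx=.8,fy=.8))
```

```text
to (0.562, -0.222, 0.0795, -0.05) trans cm [0.35 0.18 4.67] twist 0.0 | yaw -0.05 t 4.45
```

View pics/v2.png

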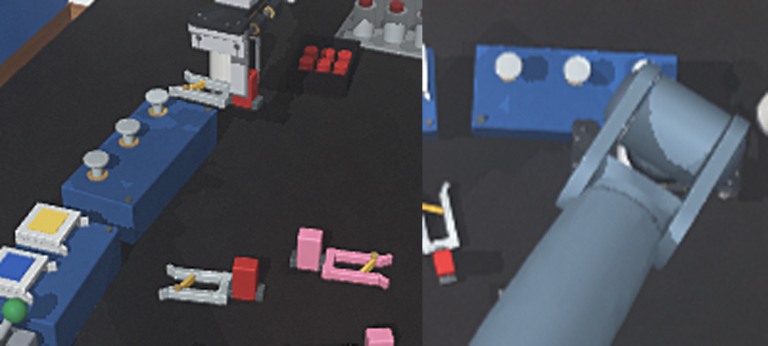

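The hook is held level in front of stud 3 (side view about (300,185)). The top view of it is hidden by the arm.

Call:
drive_tool(targets=[{"translation": [0.2,0.2,2.5],"twist": 0,"grip": 5},{"translation": [0.2,0.2,4.2],"twist": 0,"grip": 5},{"translation": [0.2,0.2,4.2],"twist": 0,"grip": 5},{"translation": [0.2,0.2,4.2],"twist": 0,"grip": 5}])

```text
t: 5.05
position: [0.5623, -0.2235, 0.0862]
ee_rot: [3.14, -0.079, 0.001]
force: [-0.6, 0.3, -1.9]
grip_width: 0.0217
gripper_force: 29.9
```

Run:
```python
from h import *
to(.562,-.222,.0795,-.05); to(.687-.037,-.228+.002,.0795,-.05)
```

```text
to (0.562, -0.222, 0.0795, -0.05) trans cm [-0.04 -0.14  0.67] twist -0.0 | yaw -0.05 t 5.05
to (0.65, -0.226, 0.0795, -0.05) trans cm [ 8.77 -0.19  0.67] twist -0.0 | yaw -0.05 t 5.05
```

Call:
drive_tool(targets=[{"translation": [0,-0.15,0.6],"twist": 0,"grip": 5},{"translation": [0,-0.15,0.6],"twist": 0,"grip": 5},{"translation": [1.5,-0.15,0.6],"twist": 0,"grip": 5},{"translation": [3,-0.15,0.6],"twist": 0,"grip": 5},{"translation": [4,-0.15,0.6],"twist": 0,"grip": 5},{"translation": [4,-0.15,0.6],"twist": 0,"grip": 5}])

```text
t: 5.8
position: [0.6024, -0.2239, 0.0795]
ee_rot: [3.14, -0.078, 0.0]
force: [0.1, -0.2, -2.0]
grip_width: 0.0217
gripper_force: 29.9
```

Run:
```python
from h import *
to(.687-.037,-.228+.002,.0795,-.05)
s=snapshot("side")
cv2.imwrite("pics/v3.png",cv2.resize(s[150:280,230:390],None,fx=4,fy=4,interpolation=cv2.INTER_CUBIC))
```

```text
to (0.65, -0.226, 0.0795, -0.05) trans cm [ 4.77 -0.02  0.  ] twist 0.0 | yaw -0.05 t 5.8
```

View pics/v3.png

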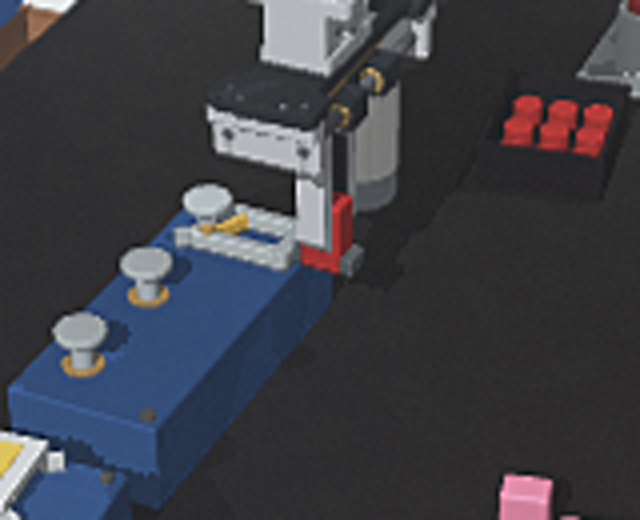

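The hook is on the block with its lips around stud 3 (crop (208,215)) and no side force. Pushing home.

Call:
drive_tool(targets=[{"translation": [1,0,0],"twist": 0,"grip": 5},{"translation": [2,0,0],"twist": 0,"grip": 5},{"translation": [3,0,0],"twist": 0,"grip": 5},{"translation": [4,0,0],"twist": 0,"grip": 5},{"translation": [4.5,0,0],"twist": 0,"grip": 5},{"translation": [4.8,0,0],"twist": 0,"grip": 5},{"translation": [4.8,0,0],"twist": 0,"grip": 5}])

```text
t: 6.72
position: [0.6502, -0.2267, 0.0797]
ee_rot: [3.14, -0.079, 0.001]
force: [0.2, 0.1, -3.0]
grip_width: 0.0222
gripper_force: 29.9
```

Call:
drive_tool(targets=[{"translation": [0.2,0,0],"twist": 0,"grip": 5},{"translation": [0.4,0,0],"twist": 0,"grip": 5},{"translation": [0.6,0,0],"twist": 0,"grip": 5},{"translation": [0.6,0,0],"twist": 0,"grip": 5}])

```text
t: 7.22
position: [0.6513, -0.2267, 0.0798]
ee_rot: [-3.139, 0.078, 0.02]
force: [-18.3, 1.2, 9.8]
grip_width: 0.022
gripper_force: 29.9
```

Run:
```python
from h import *
print(read_state()["force"])
s=snapshot("side")
cv2.imwrite("pics/v4.png",cv2.resize(s[165:255,250:350],None,fx=5,fy=5,interpolation=cv2.INTER_CUBIC))
```

```text
[-18.33586998   1.20825584   9.7545177 ]
```

View pics/v4.png

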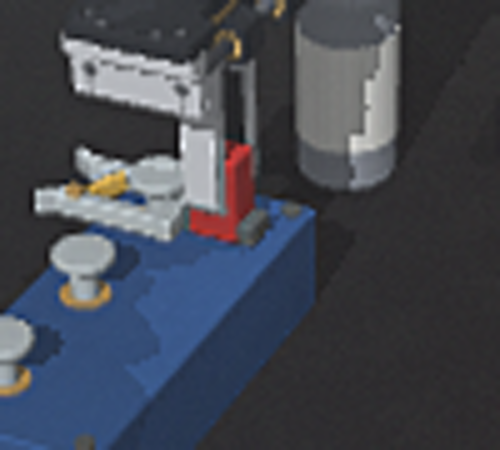

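It is seated against stud 3 at 18 N, with the yellow latch shut behind the stud (crop (100,187)). Easing off and releasing.

Call:
drive_tool(targets=[{"translation": [-0.1,0,0],"twist": 0,"grip": 5},{"translation": [-0.1,0,0.1],"twist": 0,"grip": 5},{"translation": [-0.1,0,0.1],"twist": 0,"grip": 50},{"translation": [-0.1,0,0.1],"twist": 0,"grip": 50},{"translation": [-0.1,0,0.1],"twist": 0,"grip": 50},{"translation": [-0.1,0,0.1],"twist": 0,"grip": 50},{"translation": [-0.1,0,-4],"twist": 0,"grip": 50},{"translation": [-0.1,0,-10],"twist": 0,"grip": 50},{"translation": [-5,0,-12],"twist": 0,"grip": 50},{"translation": [-9,0,-12],"twist": 0,"grip": 50},{"translation": [-9,0,-12],"twist": 0,"grip": 50}])

```text
t: 8.65
position: [0.5644, -0.2217, 0.1996]
ee_rot: [-3.14, 0.08, 0.0]
force: [-0.2, -1.1, -1.1]
grip_width: 0.0471
gripper_force: 0.0
```

Run:
```python
from h import *
s=snapshot("side");t=snapshot("top")
print("side",[(c,[b for b in blobs(s,c) if 160<b[1][0]<420 and 190<b[1][1]<430]) for c in("red","yellow")])
print("top",[(c,[b for b in blobs(t,c) if 150<b[1][0]<390 and 140<b[1][1]<280]) for c in("red","yellow")])
for (b,c) in blobs(s,"red"):
    if 300<c[0]<345 and 270<c[1]<320: print(cast("side",(c[0],c[1]-8),.048))
to(.469,.009,.2,.21)
```

```text
side [('red', [([288, 193, 10, 21, 66], [291.3, 203.9]), ([321, 284, 13, 22, 246], [326.9, 294.6])]), ('yellow', [([267, 200, 8, 5, 25], [271.1, 202.0]), ([215, 259, 21, 13, 167], [224.6, 264.9]), ([387, 282, 10, 10, 32], [392.1, 287.2]), ([294, 293, 7, 7, 29], [297.3, 296.4]), ([359, 335, 7, 11, 32], [362.4, 339.6]), ([234, 395, 32, 29, 503], [253.2, 409.4])])]
top [('red', [([285, 241, 8, 10, 62], [288.5, 245.9])]), ('yellow', [([364, 156, 5, 4, 12], [366.1, 157.4]), ([265, 162, 13, 12, 136], [271.1, 167.3]), ([280, 222, 8, 5, 20], [283.5, 224.0]), ([169, 233, 15, 4, 36], [175.8, 234.6]), ([167, 239, 12, 10, 92], [172.4, 243.8])])]
[[0.47033178 0.00768049 0.048     ]]
to (0.469, 0.009, 0.2, 0.21) trans cm [-10.89 -22.6   -0.04] twist -0.26 | yaw -0.05 t 8.75
```

Call:
drive_tool(targets=[{"translation": [-10.9,-22.5,0],"twist": -0.26,"grip": 75},{"translation": [-10.9,-22.5,0],"twist": -0.26,"grip": 75},{"translation": [-10.9,-22.5,0],"twist": -0.26,"grip": 75},{"translation": [-10.9,-22.5,0],"twist": -0.26,"grip": 75},{"translation": [-10.9,-22.5,0],"twist": -0.26,"grip": 75},{"translation": [-10.9,-22.5,0],"twist": -0.26,"grip": 75},{"translation": [-10.9,-22.5,0],"twist": -0.26,"grip": 75},{"translation": [-10.9,-22.5,0],"twist": -0.26,"grip": 75}])

```text
t: 9.75
position: [0.469, 0.0072, 0.1994]
ee_rot: [-3.125, -0.326, 0.0]
force: [-0.2, 0.2, 0.3]
grip_width: 0.0707
gripper_force: 0.0
```

Run:
```python
from h import *
to(.4695,.008,.0175,.21)
s=snapshot("side"); print([b for b in blobs(s,"red") if 300<b[1][0]<345 and 270<b[1][1]<320])
```

```text
to (0.4695, 0.008, 0.0175, 0.21) trans cm [ 0.07 -0.07 18.19] twist -0.002 | yaw 0.208 t 9.75
[([321, 284, 13, 22, 241], [326.9, 294.6])]
```

Call:
drive_tool(targets=[{"translation": [0,0,6],"twist": 0,"grip": 75},{"translation": [0,0,12],"twist": 0,"grip": 75},{"translation": [0,0,16],"twist": 0,"grip": 75},{"translation": [0,0,18.2],"twist": 0,"grip": 75},{"translation": [0,0,18.2],"twist": 0,"grip": 75},{"translation": [0,0,18.2],"twist": 0,"grip": 5},{"translation": [0,0,18.2],"twist": 0,"grip": 5},{"translation": [0,0,18.2],"twist": 0,"grip": 5},{"translation": [0,0,18.2],"twist": 0,"grip": 5},{"translation": [0,0,18.2],"twist": 0,"grip": 5},{"translation": [0,0,18.2],"twist": 0,"grip": 5},{"translation": [0,0,18.2],"twist": 0,"grip": 5},{"translation": [0,0,14],"twist": 0,"grip": 5},{"translation": [0,0,8],"twist": 0,"grip": 5},{"translation": [0,0,8],"twist": 0,"grip": 5},{"translation": [0,0,8],"twist": 0,"grip": 5}])

```text
t: 11.8
position: [0.4669, 0.0087, 0.1176]
ee_rot: [-3.123, -0.329, 0.005]
force: [0.0, -0.6, -4.2]
grip_width: 0.0218
gripper_force: 29.9
```

Run:
```python
from h import *
to(.570,-.0628,.12,-.05)
```

```text
to (0.57, -0.0628, 0.12, -0.05) trans cm [ 8.6   9.15 -0.28] twist 0.26 | yaw 0.21 t 11.8
```

Call:
drive_tool(targets=[{"translation": [3,3,0],"twist": 0.1,"grip": 5},{"translation": [6,6,0],"twist": 0.2,"grip": 5},{"translation": [8.6,9.1,0],"twist": 0.26,"grip": 5},{"translation": [8.6,9.1,0],"twist": 0.26,"grip": 5},{"translation": [8.6,9.1,0],"twist": 0.26,"grip": 5},{"translation": [8.6,9.1,2],"twist": 0.26,"grip": 5},{"translation": [8.6,9.1,2.5],"twist": 0.26,"grip": 5},{"translation": [8.6,9.1,2.5],"twist": 0.26,"grip": 5},{"translation": [8.6,9.1,2.5],"twist": 0.26,"grip": 5}])

```text
t: 12.92
position: [0.5717, -0.0629, 0.0948]
ee_rot: [3.14, -0.078, 0.001]
force: [0.5, 0.6, -4.0]
grip_width: 0.0219
gripper_force: 29.9
```

Run:
```python
from h import *
to(.570,-.0628,.0795,-.05); to(.695-.037,-.0672,.0795,-.05)
```

```text
to (0.57, -0.0628, 0.0795, -0.05) trans cm [-0.17  0.    1.53] twist 0.0 | yaw -0.05 t 12.93
to (0.6579999999999999, -0.0672, 0.0795, -0.05) trans cm [8.64 0.   1.54] twist 0.0 | yaw -0.05 t 12.93
```

Call:
drive_tool(targets=[{"translation": [0,0,1.5],"twist": 0,"grip": 5},{"translation": [0,0,1.5],"twist": 0,"grip": 5},{"translation": [0,0,1.5],"twist": 0,"grip": 5},{"translation": [1.5,0,1.5],"twist": 0,"grip": 5},{"translation": [3,0,1.5],"twist": 0,"grip": 5},{"translation": [3.8,0,1.5],"twist": 0,"grip": 5},{"translation": [4.6,0,1.5],"twist": 0,"grip": 5},{"translation": [4.6,0,1.5],"twist": 0,"grip": 5}])

```text
t: 13.92
position: [0.616, -0.0645, 0.0784]
ee_rot: [-3.139, 0.078, 0.007]
force: [-4.3, 1.6, -3.8]
grip_width: 0.0218
gripper_force: 30.0
```

Run:
```python
from h import *
to(.695-.037,-.0672,.0795,-.05)
s=snapshot("side")
cv2.imwrite("pics/v5.png",cv2.resize(s[185:275,210:330],None,fx=5,fy=5,interpolation=cv2.INTER_CUBIC))
```

```text
to (0.6579999999999999, -0.0672, 0.0795, -0.05) trans cm [ 4.21  0.06 -0.13] twist 0.0 | yaw -0.05 t 13.93
```

View pics/v5.png

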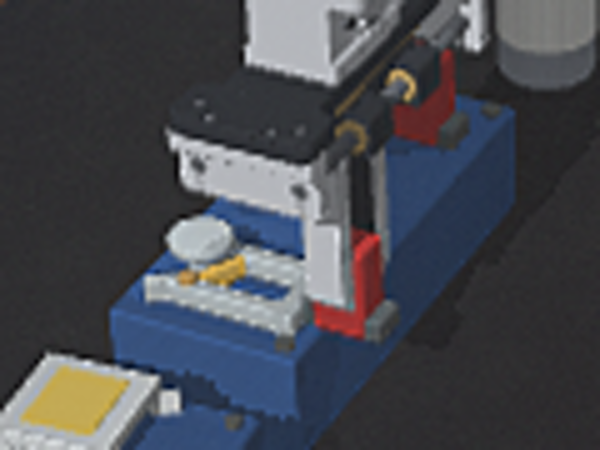

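The stud is between the lips and starting to push the latch at 4 N. Continuing.

Call:
drive_tool(targets=[{"translation": [1,0,0],"twist": 0,"grip": 5},{"translation": [2,0,0],"twist": 0,"grip": 5},{"translation": [3,0,0],"twist": 0,"grip": 5},{"translation": [3.8,0,0],"twist": 0,"grip": 5},{"translation": [4.2,0,0],"twist": 0,"grip": 5},{"translation": [4.4,0,0],"twist": 0,"grip": 5},{"translation": [4.4,0,0],"twist": 0,"grip": 5}])

```text
t: 14.85
position: [0.6583, -0.0674, 0.0797]
ee_rot: [-3.14, 0.078, 0.014]
force: [-13.8, 1.4, 5.1]
grip_width: 0.0218
gripper_force: 30.0
```

Call:
drive_tool(targets=[{"translation": [0.1,0,0],"twist": 0,"grip": 5},{"translation": [0.1,0,0],"twist": 0,"grip": 5},{"translation": [-0.4,0,0],"twist": 0,"grip": 5},{"translation": [-0.4,0,0.1],"twist": 0,"grip": 5},{"translation": [-0.4,0,0.1],"twist": 0,"grip": 50},{"translation": [-0.4,0,0.1],"twist": 0,"grip": 50},{"translation": [-0.4,0,0.1],"twist": 0,"grip": 50},{"translation": [-0.4,0,0.1],"twist": 0,"grip": 50},{"translation": [-0.4,0,-4],"twist": 0,"grip": 50},{"translation": [-0.4,0,-10],"twist": 0,"grip": 50},{"translation": [-5,0,-12],"twist": 0,"grip": 50},{"translation": [-11,0,-12],"twist": 0,"grip": 50},{"translation": [-11,0,-12],"twist": 0,"grip": 50}])

```text
t: 16.48
position: [0.5473, -0.0608, 0.1978]
ee_rot: [-3.14, 0.079, 0.006]
force: [-0.6, 0.6, 0.6]
grip_width: 0.0475
gripper_force: 0.0
```

Run:
```python
from h import *
s=snapshot("side");t=snapshot("top")
cv2.imwrite("pics/v6.png",cv2.resize(s[180:430,160:420],None,fx=2.2,fy=2.2,interpolation=cv2.INTER_CUBIC))
print("yellow",[b for b in blobs(t,"yellow") if 150<b[1][0]<390 and 140<b[1][1]<280])
for n,im in(("top",t),("side",s)):
  hsv=cv2.cvtColor(im,cv2.COLOR_BGR2HSV);m=cv2.inRange(hsv,(105,140,60),(116,210,255))
  nn,l,sx,ce=cv2.connectedComponentsWithStats(m);print(n,[(sx[i].tolist(),ce[i].round(1)) for i in range(1,nn) if sx[i][4]>20 and 150<ce[i][0]<390])
to(.474,.171,.2,-.045)
```

```text
yellow [([309, 153, 10, 7, 26], [314.0, 155.9]), ([364, 156, 10, 7, 27], [368.6, 158.8]), ([265, 162, 14, 12, 137], [271.2, 167.4]), ([169, 233, 15, 4, 36], [175.8, 234.6]), ([167, 239, 12, 10, 92], [172.4, 243.8])]
top [([302, 158, 5, 11, 45], array([304. , 162.6])), ([323, 160, 60, 36, 1092], array([353.9, 176.6])), ([204, 162, 80, 37, 971], array([243.7, 184.5])), ([235, 164, 14, 11, 137], array([241.4, 168.6])), ([227, 233, 14, 4, 35], array([234. , 234.7])), ([228, 239, 8, 10, 71], array([231.3, 243.7]))]
side [([220, 0, 8, 72, 89], array([223.5,  31.6])), ([323, 119, 25, 6, 53], array([333.6, 121.6])), ([349, 123, 23, 5, 31], array([359.5, 125.5])), ([232, 205, 81, 64, 1213], array([269.6, 239. ])), ([251, 218, 13, 11, 58], array([257.2, 223.6])), ([171, 265, 91, 97, 1501], array([218.9, 317.3])), ([196, 282, 22, 15, 191], array([206.5, 288.7])), ([185, 303, 18, 15, 204], array([193.3, 309.9])), ([276, 332, 27, 25, 411], array([292.3, 344.5]))]
to (0.474, 0.171, 0.2, -0.045) trans cm [-8.930e+00 -2.288e+01 -2.000e-02] twist -0.005 | yaw -0.05 t 16.57
```

View pics/v6.png

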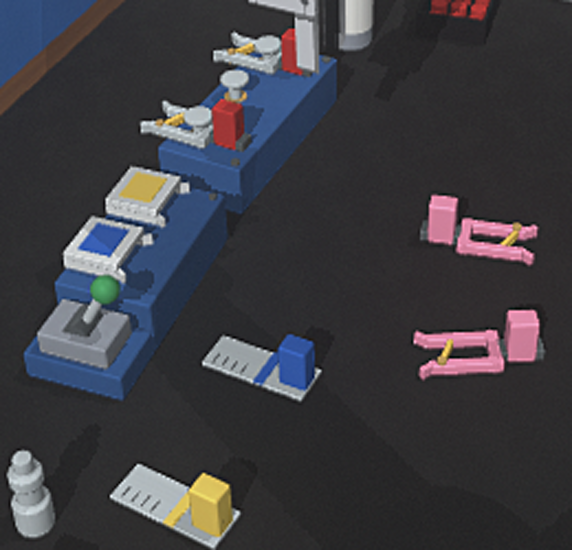

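Both hooks are latched (yellow bars beyond studs 1 and 3), and the gauges have not moved. Next the blue gauge.

Call:
drive_tool(targets=[{"translation": [-8.9,-22.9,0],"twist": 0,"grip": 75},{"translation": [-8.9,-22.9,0],"twist": 0,"grip": 75},{"translation": [-8.9,-22.9,0],"twist": 0,"grip": 75},{"translation": [-8.9,-22.9,0],"twist": 0,"grip": 75},{"translation": [-8.9,-22.9,0],"twist": 0,"grip": 75},{"translation": [-8.9,-22.9,0],"twist": 0,"grip": 75},{"translation": [-8.9,-22.9,0],"twist": 0,"grip": 75}])

```text
t: 17.45
position: [0.4753, 0.1702, 0.1997]
ee_rot: [3.14, -0.082, 0.001]
force: [-1.1, 0.5, -1.3]
grip_width: 0.0704
gripper_force: 0.0
```

Run:
```python
from h import *
s=snapshot("side");hsv=cv2.cvtColor(s,cv2.COLOR_BGR2HSV);m=cv2.inRange(hsv,(105,140,60),(116,210,255))
nn,l,sx,ce=cv2.connectedComponentsWithStats(m);print([(sx[i].tolist(),ce[i].round(1)) for i in range(1,nn) if sx[i][4]>100 and ce[i][1]>320])
to(.474,.171,.017,-.045)
```

```text
[([276, 332, 27, 25, 409], array([292.3, 344.5]))]
to (0.474, 0.171, 0.017, -0.045) trans cm [-0.12 -0.09 18.26] twist -0.007 | yaw -0.052 t 17.5
```

Call:
drive_tool(targets=[{"translation": [-0.1,0,6],"twist": 0,"grip": 75},{"translation": [-0.1,0,12],"twist": 0,"grip": 75},{"translation": [-0.1,0,16],"twist": 0,"grip": 75},{"translation": [-0.1,0,18.2],"twist": 0,"grip": 75},{"translation": [-0.1,0,18.2],"twist": 0,"grip": 75},{"translation": [-0.1,0,18.2],"twist": 0,"grip": 5},{"translation": [-0.1,0,18.2],"twist": 0,"grip": 5},{"translation": [-0.1,0,18.2],"twist": 0,"grip": 5},{"translation": [-0.1,0,18.2],"twist": 0,"grip": 5},{"translation": [-0.1,0,18.2],"twist": 0,"grip": 5},{"translation": [-0.1,0,18.2],"twist": 0,"grip": 5},{"translation": [-0.1,0,18.2],"twist": 0,"grip": 5},{"translation": [-0.1,0,14],"twist": 0,"grip": 5},{"translation": [-0.1,0,9],"twist": 0,"grip": 5},{"translation": [-0.1,0,9],"twist": 0,"grip": 5},{"translation": [-0.1,0,9],"twist": 0,"grip": 5}])

```text
t: 19.5
position: [0.472, 0.1712, 0.1081]
ee_rot: [3.14, -0.079, -0.004]
force: [-0.4, -0.3, -2.8]
grip_width: 0.0218
gripper_force: 29.9
```

Run:
```python
from h import *
# mouth ~ patch - .03 along axis (.998,.056); tip 20 before mouth -> origin 110 before mouth
p=np.array([.688,.141]);a=np.array([.9984,.056]);o=p-.14*a;print(o)
to(*o,.11,.056)
```

```text
[0.548224 0.13316 ]
to (np.float64(0.5482239999999999), np.float64(0.13315999999999997), 0.11, 0.056) trans cm [ 7.8   3.42 -0.21] twist -0.106 | yaw -0.05 t 19.5
```

Call:
drive_tool(targets=[{"translation": [4,1.7,0],"twist": -0.05,"grip": 5},{"translation": [7.8,3.4,0],"twist": -0.106,"grip": 5},{"translation": [7.8,3.4,0],"twist": -0.106,"grip": 5},{"translation": [7.8,3.4,1.5],"twist": -0.106,"grip": 5},{"translation": [7.8,3.4,1.5],"twist": -0.106,"grip": 5},{"translation": [7.8,3.4,1.5],"twist": -0.106,"grip": 5}])

```text
t: 20.25
position: [0.5483, 0.1339, 0.0938]
ee_rot: [-3.14, -0.089, 0.002]
force: [0.3, 0.5, -0.7]
grip_width: 0.0219
gripper_force: 29.9
```

Run:
```python
from h import *
p=np.array([.688,.141]);a=np.array([.9984,.056])
to(*(p-.14*a),.079,.056);to(*(p-.07*a),.079,.056)
s=snapshot("side")
cv2.imwrite("pics/v7.png",cv2.resize(s[235:375,160:300],None,fx=4,fy=4,interpolation=cv2.INTER_CUBIC))
```

```text
to (np.float64(0.5482239999999999), np.float64(0.13315999999999997), 0.079, 0.056) trans cm [-0.01  0.07  1.48] twist 0.001 | yaw 0.057 t 20.25
to (np.float64(0.618112), np.float64(0.13707999999999998), 0.079, 0.056) trans cm [6.99 0.08 1.47] twist 0.001 | yaw 0.057 t 20.25
```

View pics/v7.png

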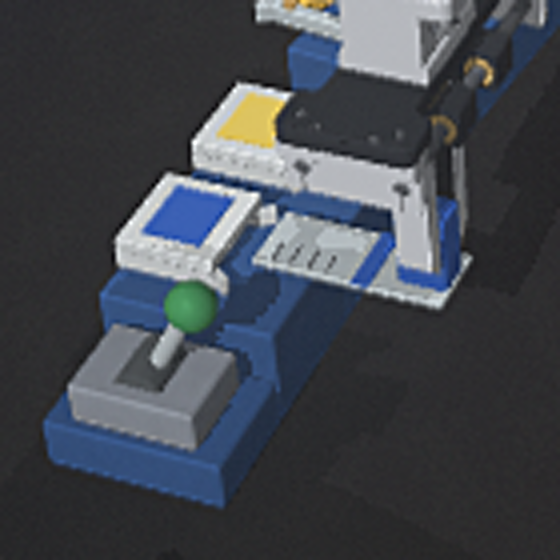

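The blue gauge is lined up with its slot, with the tip at crop (265,240), about 2 cm before the mouth. Lowering and inserting.

Call:
drive_tool(targets=[{"translation": [0,0.1,1.5],"twist": 0,"grip": 5},{"translation": [0,0.1,1.5],"twist": 0,"grip": 5},{"translation": [1.5,0.1,1.5],"twist": 0,"grip": 5},{"translation": [3,0.1,1.5],"twist": 0,"grip": 5},{"translation": [4.5,0.1,1.5],"twist": 0,"grip": 5},{"translation": [5.5,0.1,1.5],"twist": 0,"grip": 5},{"translation": [6.3,0.1,1.5],"twist": 0,"grip": 5},{"translation": [6.3,0.1,1.5],"twist": 0,"grip": 5}])

```text
t: 21.3
position: [0.6125, 0.1359, 0.0794]
ee_rot: [3.14, 0.088, -0.0]
force: [0.9, 1.0, -1.0]
grip_width: 0.022
gripper_force: 29.9
```

Call:
drive_tool(targets=[{"translation": [0.3,0,0],"twist": 0,"grip": 5},{"translation": [0.6,0,0],"twist": 0,"grip": 5},{"translation": [0.8,0,0],"twist": 0,"grip": 5},{"translation": [0.8,0,0],"twist": 0,"grip": 5}])

```text
t: 21.8
position: [0.6179, 0.1363, 0.0789]
ee_rot: [3.14, 0.088, -0.01]
force: [-8.8, -1.0, 2.3]
grip_width: 0.0218
gripper_force: 29.9
```

Call:
drive_tool(targets=[{"translation": [0.2,0,0],"twist": 0,"grip": 5},{"translation": [0.2,0,0],"twist": 0,"grip": 5},{"translation": [-0.1,0,0.1],"twist": 0,"grip": 5},{"translation": [-0.2,0,0.1],"twist": 0,"grip": 50},{"translation": [-0.2,0,0.1],"twist": 0,"grip": 50},{"translation": [-0.2,0,0.1],"twist": 0,"grip": 50},{"translation": [-0.2,0,0.1],"twist": 0,"grip": 50},{"translation": [-0.2,0,-4],"twist": 0,"grip": 50},{"translation": [-0.2,0,-9],"twist": 0,"grip": 50},{"translation": [-5,0,-12],"twist": 0,"grip": 50},{"translation": [-9,0,-12],"twist": 0,"grip": 50},{"translation": [-9,0,-12],"twist": 0,"grip": 50}])

```text
t: 23.3
position: [0.5287, 0.1316, 0.1995]
ee_rot: [-3.14, -0.088, -0.0]
force: [-0.2, 0.6, -0.1]
grip_width: 0.047
gripper_force: 0.0
```

Run:
```python
from h import *
s=snapshot("side")
print([b for b in blobs(s,"yellow") if 190<b[1][1]<430],[b for b in blobs(s,"red") if 190<b[1][1]<430])
to(.4745,.342,.2,-.106)
```

```text
[([215, 259, 21, 13, 166], [224.6, 264.9]), ([387, 282, 10, 10, 32], [392.1, 287.2]), ([359, 335, 7, 11, 33], [362.3, 339.8]), ([234, 395, 32, 29, 498], [253.2, 409.5])] [([289, 208, 9, 6, 21], [293.1, 210.6]), ([257, 241, 5, 5, 19], [259.3, 242.8])]
to (0.4745, 0.342, 0.2, -0.106) trans cm [ -4.37 -21.33  -0.04] twist 0.162 | yaw 0.056 t 23.35
```

Call:
drive_tool(targets=[{"translation": [-4.4,-21.3,0],"twist": 0.162,"grip": 75},{"translation": [-4.4,-21.3,0],"twist": 0.162,"grip": 75},{"translation": [-4.4,-21.3,0],"twist": 0.162,"grip": 75},{"translation": [-4.4,-21.3,0],"twist": 0.162,"grip": 75},{"translation": [-4.4,-21.3,0],"twist": 0.162,"grip": 75},{"translation": [-4.4,-21.3,0],"twist": 0.162,"grip": 75},{"translation": [-4.4,-21.3,0],"twist": 0.162,"grip": 75}])

```text
t: 24.22
position: [0.4754, 0.3405, 0.1994]
ee_rot: [3.137, -0.17, -0.0]
force: [-0.4, 0.4, -0.4]
grip_width: 0.0706
gripper_force: 0.0
```

Run:
```python
from h import *
s=snapshot("side")
print([b for b in blobs(s,"yellow") if 190<b[1][1]<430],[b for b in blobs(s,"red") if 190<b[1][1]<430])
cv2.imwrite("pics/v8.png",cv2.resize(s[180:430,160:420],None,fx=2.2,fy=2.2,interpolation=cv2.INTER_CUBIC))
to(.4745,.342,.017,-.106)
```

```text
[([387, 282, 10, 10, 33], [392.2, 287.1]), ([359, 335, 7, 11, 31], [362.5, 339.5]), ([234, 395, 32, 29, 504], [253.3, 409.4])] []
to (0.4745, 0.342, 0.017, -0.106) trans cm [-0.1  -0.14 18.24] twist -0.002 | yaw -0.108 t 24.27
```

View pics/v8.png

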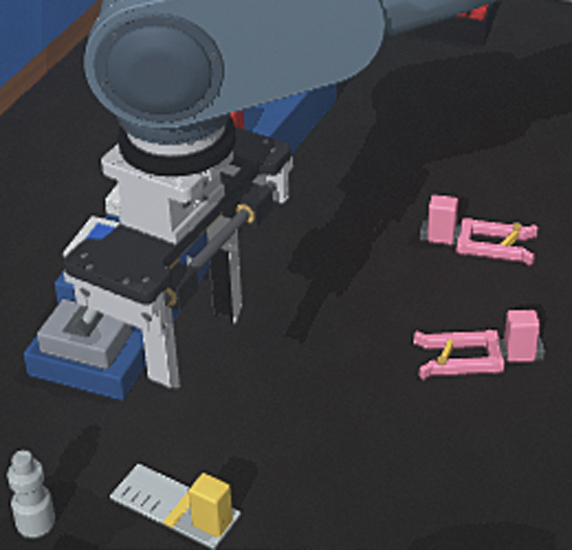

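The arm hides the carriers in this view. The yellow gauge is unmoved at full-image pixel (253,409). The fitting at (28,495) in the crop is well clear.

Call:
drive_tool(targets=[{"translation": [-0.1,-0.1,6],"twist": 0,"grip": 75},{"translation": [-0.1,-0.1,12],"twist": 0,"grip": 75},{"translation": [-0.1,-0.1,16],"twist": 0,"grip": 75},{"translation": [-0.1,-0.1,18.2],"twist": 0,"grip": 75},{"translation": [-0.1,-0.1,18.2],"twist": 0,"grip": 75},{"translation": [-0.1,-0.1,18.2],"twist": 0,"grip": 5},{"translation": [-0.1,-0.1,18.2],"twist": 0,"grip": 5},{"translation": [-0.1,-0.1,18.2],"twist": 0,"grip": 5},{"translation": [-0.1,-0.1,18.2],"twist": 0,"grip": 5},{"translation": [-0.1,-0.1,18.2],"twist": 0,"grip": 5},{"translation": [-0.1,-0.1,18.2],"twist": 0,"grip": 5},{"translation": [-0.1,-0.1,18.2],"twist": 0,"grip": 5},{"translation": [-0.1,-0.1,14],"twist": 0,"grip": 5},{"translation": [-0.1,-0.1,8],"twist": 0,"grip": 5},{"translation": [-0.1,-0.1,4],"twist": 0,"grip": 5},{"translation": [-0.1,-0.1,4],"twist": 0,"grip": 5},{"translation": [-0.1,-0.1,4],"twist": 0,"grip": 5}])

```text
t: 26.4
position: [0.4725, 0.3421, 0.1572]
ee_rot: [3.136, -0.167, -0.005]
force: [-0.4, 0.3, -2.6]
grip_width: 0.0219
gripper_force: 29.9
```

Run:
```python
from h import *
p=np.array([.693,.0558]);a=np.array([.9984,.056])
to(*(p-.14*a),.16,.056)
```

```text
to (np.float64(0.5532239999999999), np.float64(0.04796), 0.16, 0.056) trans cm [11.15 28.4  -0.27] twist -0.162 | yaw -0.106 t 26.4
```

Call:
drive_tool(targets=[{"translation": [1,6,0],"twist": -0.1,"grip": 5},{"translation": [3,12,0],"twist": -0.162,"grip": 5},{"translation": [5,18,0],"twist": -0.162,"grip": 5},{"translation": [8,23,0],"twist": -0.162,"grip": 5},{"translation": [11.1,28.4,0],"twist": -0.162,"grip": 5},{"translation": [11.1,28.4,0],"twist": -0.162,"grip": 5},{"translation": [11.1,28.4,0],"twist": -0.162,"grip": 5},{"translation": [11.1,28.4,3],"twist": -0.162,"grip": 5},{"translation": [11.1,28.4,6.5],"twist": -0.162,"grip": 5},{"translation": [11.1,28.4,6.5],"twist": -0.162,"grip": 5},{"translation": [11.1,28.4,6.5],"twist": -0.162,"grip": 5}])

```text
t: 27.78
position: [0.5542, 0.0495, 0.0952]
ee_rot: [3.14, 0.09, 0.001]
force: [0.2, 0.2, -0.4]
grip_width: 0.0218
gripper_force: 29.9
```

Run:
```python
from h import *
p=np.array([.693,.0558]);a=np.array([.9984,.056])
to(*(p-.14*a),.079,.056)
s=snapshot("side")
cv2.imwrite("pics/v9.png",cv2.resize(s[185:345,160:320],None,fx=3.6,fy=3.6,interpolation=cv2.INTER_CUBIC))
```

```text
to (np.float64(0.5532239999999999), np.float64(0.04796), 0.079, 0.056) trans cm [-0.11  0.15  1.62] twist 0.001 | yaw 0.057 t 27.77
```

View pics/v9.png

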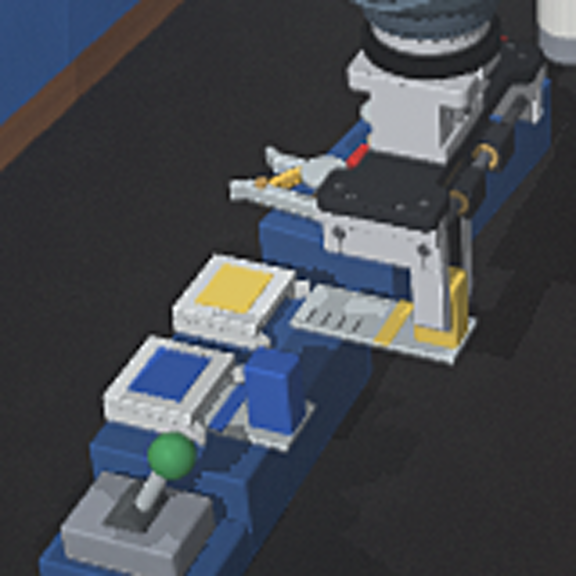

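The blue gauge is home, and the yellow one is lined up in front of its slot (tip at crop (300,300)). Inserting.

Call:
drive_tool(targets=[{"translation": [0,0.15,1.6],"twist": 0,"grip": 5},{"translation": [0,0.15,1.6],"twist": 0,"grip": 5},{"translation": [0,0.15,1.6],"twist": 0,"grip": 5},{"translation": [1.5,0.15,1.6],"twist": 0,"grip": 5},{"translation": [3,0.15,1.6],"twist": 0,"grip": 5},{"translation": [4.5,0.15,1.6],"twist": 0,"grip": 5},{"translation": [5.5,0.15,1.6],"twist": 0,"grip": 5},{"translation": [6.2,0.15,1.6],"twist": 0,"grip": 5},{"translation": [6.6,0.15,1.6],"twist": 0,"grip": 5},{"translation": [6.6,0.15,1.6],"twist": 0,"grip": 5}])

```text
t: 29.08
position: [0.6199, 0.0507, 0.0784]
ee_rot: [-3.14, -0.088, 0.0]
force: [0.1, 0.2, -2.4]
grip_width: 0.0218
gripper_force: 29.9
```

Call:
drive_tool(targets=[{"translation": [0.2,0,0],"twist": 0,"grip": 5},{"translation": [0.4,0,0],"twist": 0,"grip": 5},{"translation": [0.6,0,0],"twist": 0,"grip": 5},{"translation": [0.6,0,0],"twist": 0,"grip": 5}])

```text
t: 29.58
position: [0.6233, 0.0509, 0.0781]
ee_rot: [3.14, 0.088, -0.012]
force: [-10.7, -2.0, 4.7]
grip_width: 0.022
gripper_force: 30.0
```

Call:
drive_tool(targets=[{"translation": [0.6,0,0],"twist": 0,"grip": 5},{"translation": [0.2,0,0.1],"twist": 0,"grip": 5},{"translation": [0.2,0,0.1],"twist": 0,"grip": 50},{"translation": [0.2,0,0.1],"twist": 0,"grip": 50},{"translation": [0.2,0,0.1],"twist": 0,"grip": 50},{"translation": [0.2,0,0.1],"twist": 0,"grip": 50},{"translation": [0.2,0,-4],"twist": 0,"grip": 50},{"translation": [0.2,0,-9],"twist": 0,"grip": 50},{"translation": [-5,0,-12],"twist": 0,"grip": 50},{"translation": [-11,0,-12],"twist": 0,"grip": 50},{"translation": [-17,0,-12],"twist": 0,"grip": 0},{"translation": [-19,0,-12],"twist": 0,"grip": 0},{"translation": [-19,0,-12],"twist": 0,"grip": 0}])

```text
t: 31.2
position: [0.4358, 0.0405, 0.1987]
ee_rot: [3.14, 0.087, 0.002]
force: [0.7, 0.2, 0.3]
grip_width: 0.0205
gripper_force: 0.0
```

Run:
```python
from h import *
s=snapshot("side");t=snapshot("top")
a=cv2.resize(s[180:360,160:340],(540,540),interpolation=cv2.INTER_CUBIC)
b=cv2.resize(t[140:220,200:390],(630,265),interpolation=cv2.INTER_CUBIC)
c=np.zeros((540+265-210,640,3),np.uint8); c[:265,:630]=b; c[265:,:450]=cv2.resize(a[:,:],(450,450))[60:390]
cv2.imwrite("pics/v10.png",c)
to(.585,.2235,.2,.056);print("ball",tri(*[[b for b in blobs(i,"green")][0][1] for i in(t,s)]))
```

```text
to (0.585, 0.2235, 0.2, 0.056) trans cm [ 15.78 -17.46  -0.09] twist -0.0 | yaw 0.056 t 31.3
ball [0.63355593 0.2252316  0.10467327]
```

View pics/v10.png

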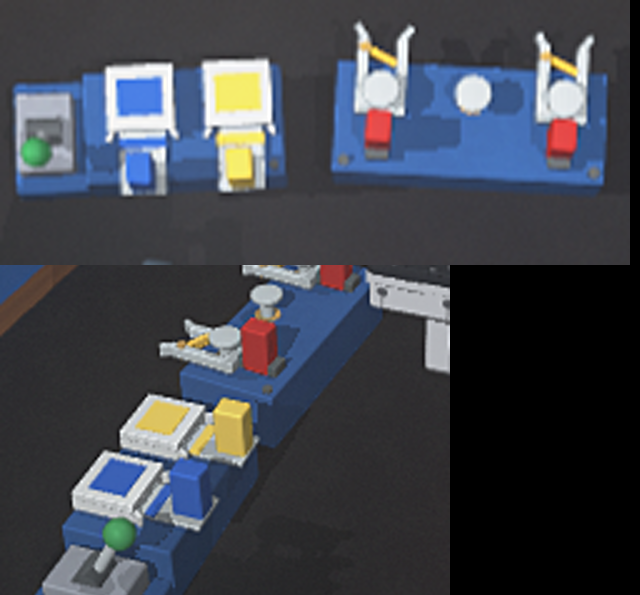

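Everything is in place: both hooks latched on the outer studs, both gauges home, lever still toward the robot. Now the lever.

Call:
drive_tool(targets=[{"translation": [5,-6,0],"twist": 0,"grip": 0},{"translation": [10,-12,0],"twist": 0,"grip": 0},{"translation": [15.8,-17.5,0],"twist": 0,"grip": 0},{"translation": [15.8,-17.5,0],"twist": 0,"grip": 0},{"translation": [15.8,-17.5,0],"twist": 0,"grip": 0},{"translation": [15.8,-17.5,5],"twist": 0,"grip": 0},{"translation": [15.8,-17.5,10],"twist": 0,"grip": 0},{"translation": [15.8,-17.5,10],"twist": 0,"grip": 0},{"translation": [15.8,-17.5,10],"twist": 0,"grip": 0}])

```text
t: 32.42
position: [0.5857, 0.2239, 0.1004]
ee_rot: [-3.14, -0.087, -0.004]
force: [0.1, -0.1, 0.1]
grip_width: 0.0003
gripper_force: 0.0
```

Call:
drive_tool(targets=[{"translation": [2,0,0],"twist": 0,"grip": 0},{"translation": [3.5,0,0],"twist": 0,"grip": 0},{"translation": [5,0,0],"twist": 0,"grip": 0},{"translation": [6.5,0,0],"twist": 0,"grip": 0},{"translation": [8,0,0],"twist": 0,"grip": 0},{"translation": [8.6,0,0],"twist": 0,"grip": 0},{"translation": [8.6,0,0],"twist": 0,"grip": 0}])

```text
t: 33.3
position: [0.6686, 0.2287, 0.1016]
ee_rot: [3.14, 0.088, -0.008]
force: [-12.8, -2.7, 9.4]
grip_width: 0.0002
gripper_force: 6.2
```

Run:
```python
from h import *
s=snapshot("side");t=snapshot("top")
print([blobs(i,"green",5) for i in(t,s)])
```

```text
[[], [([175, 299, 9, 13, 70], [178.5, 305.7])]]
```

Call:
drive_tool(targets=[{"translation": [-2,0,0],"twist": 0,"grip": 0},{"translation": [-7,0,0],"twist": 0,"grip": 0},{"translation": [-8,0,-6],"twist": 0,"grip": 0},{"translation": [-14,0,-10],"twist": 0,"grip": 0},{"translation": [-20,0,-12],"twist": 0,"grip": 0},{"translation": [-22,0,-12],"twist": 0,"grip": 0},{"translation": [-22,0,-12],"twist": 0,"grip": 0}])

```text
t: 34.28
position: [0.4507, 0.2169, 0.2216]
ee_rot: [-3.139, -0.089, -0.01]
force: [-0.5, 0.0, 0.1]
grip_width: 0.0002
gripper_force: 0.0
```

Run:
```python
from h import *
s=snapshot("side");t=snapshot("top")
g=[blobs(i,"green") for i in(t,s)];print(g)
p=tri(g[0][0][1],g[1][0][1]);d=p-[.6335,.225,.1045];print("ball",p,d,"chord angle",2*np.arcsin(np.linalg.norm(d)/.12))
print("yellow",[b for b in blobs(t,"yellow") if 150<b[1][0]<390 and 140<b[1][1]<280],[b for b in blobs(t,"red") if 150<b[1][0]<390 and 140<b[1][1]<280])
b=cv2.resize(t[140:220,200:390],(760,320),interpolation=cv2.INTER_CUBIC);cv2.imwrite("pics/v11.png",b)
print(read_state()["force"])
```

```text
[[([206, 161, 9, 9, 61], [209.7, 165.4])], [([175, 299, 13, 13, 137], [180.9, 304.8])]]
ball [0.69110265 0.2281149  0.10421268] [ 0.05760265  0.0031149  -0.00028732] chord angle 1.0029726793619915
yellow [([309, 153, 10, 7, 25], [313.8, 155.9]), ([364, 156, 10, 7, 28], [368.6, 158.8]), ([265, 162, 13, 11, 135], [271.1, 167.3]), ([265, 180, 15, 3, 34], [272.9, 181.3]), ([268, 185, 8, 11, 79], [271.9, 189.8])] [([311, 174, 7, 9, 55], [313.6, 177.9]), ([365, 176, 9, 11, 71], [368.7, 180.6])]
[-0.00869198 -0.34407592 -0.22581819]
```

View pics/v11.png

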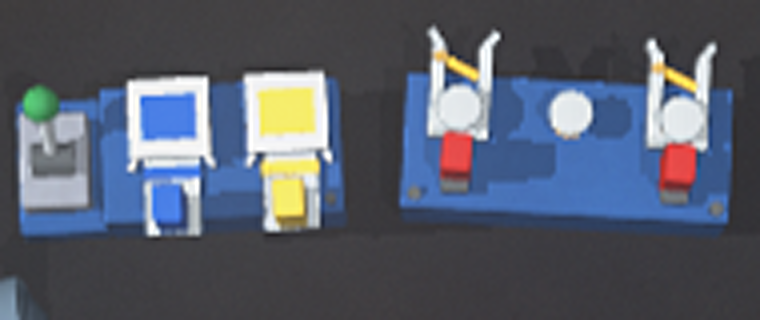

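The lever is fully over (1.0 rad, ball at (40,103)), with hooks and gauges all in place and the robot clear. Handing in.

```bash
python3 -c "
from rig import *
print(finish_job())"
```

```text
the job is handed in; nothing more can be done
None
```

I handed the job in with both red hooks latched on studs 1 and 3, both gauges home in their own slots and the ready lever pushed fully over (about 1.0 rad); the last camera check agreed, but no verdict came back.

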